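# Gauge the bore of a glassblower's iron mould

## Task

Check the bore of the iron blow mould for wear: take the telescoping gauge out of its wooden block by the knurled knob, lower its closed head into the mould until the collar sits flat on the top face and, holding the collar down with a light, steady push, turn the knob anticlockwise so that the plungers spring out to the wall, then clockwise until it is tight again. Draw the locked gauge straight out so that it keeps the size it has taken, and stand it back upright in its block with the collar flat on the wood, knob still tight. Lean hard on neither mould nor block, and leave the other things where they are.

Things in the scene. Friction and masses are not known exactly. Their poses are not given: they have to be found in the camera images.
- gauge_knob (a point): Centre of the gauge's lock knob, the place to grip it: a knurled steel cylinder, upright, 18 mm in diameter, 22 mm high, at the very top of the gauge. Below it the handle is 9 to 12 mm thick for 68 mm, down to the collar's hub. z up along the gauge; the point turns with the knob.
- gauge_collar (a point): Centre of the flat underside of the gauge's depth collar, a disc 72 mm in diameter, 6 mm thick, fixed on the stem 97 mm below the knob's centre. z up along the gauge, x along the plungers. Below it hang the 10 mm stem and the head: head axis 40 mm, lowest point 46 mm below here. At the start it lies on the block's top, head in the well, upright, turned any way.
- plunger_a_tip (a point): Tip of one of the two spring plungers, rounded rods 8 mm thick that slide out of the two ends of the head's cross tube, 40 mm below the collar. Tip to tip they measure 32 mm closed (at the start) and at most 54 mm. Each spring pushes with 3 to 4 N.
- plunger_b_tip (a point): Tip of the other plunger, on the opposite side.
- lock_knob (a joint): Angle of the lock knob relative to the gauge, rad: 0 tight, at its stop (so at the start, holding the plungers closed), growing as the knob is turned anticlockwise seen from above, 1.3 at its stop. Above about 0.65 the plungers are free and spring out; below about 0.3 they are held where they are. It takes about 0.1 N m either way and stays where it is left.
- mould_mouth (a point): Centre of the bore at the mould's flat top face, z up. The mould is a round cast-iron body, 100 mm across, its top 90 mm above the bench (flat to 92 mm across), fixed on a 130 mm square foot plate; hinge pin on its -x side, two handles to its +x side, 48 mm up, reaching 206 mm from the axis. The bore is 46 mm in diameter, upright, 78 mm deep.
- stand_well (a point): Centre of the mouth of the well in the gauge block, z up. The block is hardwood, fixed, 100 x 100 mm and 64 mm high; its well is 60 mm in diameter and 58 mm deep. The collar rests on the top face around it.
- mould: The whole iron mould; its origin is on the bench under the bore, 90 mm below the mouth. Pushes of more than 25 N on it are too hard.
- stand: The whole gauge block; its origin is on the bench under the well. Pushes of more than 25 N on it are too hard.
- gauge: The whole gauge, about 0.23 kg; origin and axes as its collar point. When the knob is turned, only the collar's friction keeps the gauge from turning along: that takes a downward push of some 8 to 15 N with the collar lying flat on the mould; with less the gauge just turns with the knob.
- tumbler: A finished clear glass tumbler, 68 mm across and 100 mm high; leave it alone. Origin under its foot.
- paddle: A cherrywood paddle lying flat, about 280 x 85 mm; leave it alone. Origin under its middle.
- jacks: Glassblower's jacks (large steel spring tongs) lying flat, about 250 x 60 mm; leave them alone. Origin under their middle.
Mind the look-alikes: they are no part of the job. What is shaped like the gauge but turquoise or yellow is not meant.

How it is judged:
By the outcome, as a careful person would: the job done as asked, in the order asked, and still so for the second after the job is handed in, with the robot touching nothing.
It also fails if it takes over 61 s, if anything falls off the work surface, if the arm or the gripper's body presses on something with over 40 N, if the wrist force passes 120 N, or if a joint passes its speed limit or range.

## Robot

A 6-joint arm with a two-finger parallel gripper is mounted at the origin on the work surface. World frame = base frame: x ahead of the robot, y to its left, z up, the work surface at z = 0. Lengths are in mm, angles in rad, forces in N, time in s.
With the tool pointing down it reaches from about 300 to 750 mm from the base axis. Payload 8.5 kg.
Tool frame: the origin (TCP) lies between the finger pads; the fingertips stand 14 mm ahead of it and the grasp point (between the pads) lies 5 mm behind it; z points along the fingers, y is the direction in which the jaws open and shut (so a half turn about z gives the same grasp; the last joint's range is limited). The gripper opens to 85 mm and grips with 20 to 120 N. Pads are 22 mm wide; open, the fingers measure 114 mm over their backs; the gripper's body (76 mm by 85 mm) begins 54 mm behind the grasp point. The pads swing forward as they close: fully open they stand 13 mm farther back than shut.
Start: joints at [-1.373, 0.381, 1.297, -0, 1.464, -0.215], TCP at [220.639, -503.785, 245.322] pointing down, gripper open.
Joint ranges: [-3.11, 3.11], [-0.89, 2.33], [0.22, 2.48], [-1.42, 4.56], [0.17, 2.85], [-2.88, 2.88]. Speed limits (rad/s): [2.39, 2.39, 3.14, 3.14, 3.14, 3.14].

## Interface

Orientations are given as a unit quaternion [w, x, y, z].
In Python, from station import readout, vision, job gives the robot as it stands.
- The arm moves only by the tool servo_tool, never from a script. Its argument "deltas" is a list of rows, each an object of numbers: "x", "y", "z": the shift along the world's x, y, z as a fraction of full scale; "wx", "wy", "wz": the turn, a rotation vector about the world's x, y, z as a fraction of full scale; "claw": the finger opening in mm, from 0 to 85.4. A call has 1 to 12 rows; each row is the pose to reach, as a shift and turn from the pose commanded when the call began, turning the shorter way round; what a row does not reach only later rows make up. Full scale, the value 1, is 0.25 m for a shift and 180 degrees for a turn. A row lasts 1/12 s, in which the tool goes at most 41.7 mm and 7.16 degrees, less where a joint would pass 70% of its speed; a pose out of reach is approached as far as the arm can. A call with a number of a shift or a turn outside -1 to 1 is refused whole. A call with a gripper value outside its range is refused whole. The fingers move at their own pace and stop on an object; "newtons" is the grip in N (left out, the last holds). Time passes only in rows, so rows that repeat a pose let the fingers close. It gives the time, the measured TCP pose, the force and the opening at its end, in the units of the state.
- readout.get_state(): the state, without advancing time (a new reading comes with each control period).
- vision.get_image(name): name is "scene" or "top"; returns a dict with "image" (384x512x3 uint8, red, green, blue), "depth" (384x512 float32, mm along the optical axis (not along the pixel's ray), 0 where there is no reading), "vertical_fov" (degrees; the focal length in pixels is half the picture's height over the tangent of half this angle, whatever the lens; pixels are square), "cx", "cy" (the principal point, pixels), "pose" (4x4, takes a point from camera to world coordinates). Camera axes: x right, y up, looking along -z (the intrinsics and any distortion apply to the point x, -y, -z); pixel columns grow to the right and rows downward; lengths in mm; the calibration is good to about 2 mm. A picture is of the moment at which its call begins.
- job.sign_off(): hands the job in, once; it reports no verdict.
Trained networks look in the newest picture that a camera, given by its name, has taken for a name from the list of things; names that differ only in an ending like _2 or _b are one class to them, and where a whole thing is asked for, a point or a joint stands for the part that bears it (a point fixed in the world has none). Each returns a list of dicts, best first, with "score" (0 to 1); they miss things now and then, are a little off and sometimes report something else, mostly with a low value. They report only what shows in the picture. A call takes as long as a camera call. They do not tell look-alikes from the thing itself.
- vision.search_frame(camera, label): "centre" ([column, row] in pixels, amid what is visible of it).
- vision.landmark_of(camera, label): "centre" ([column, row] in pixels: a listed point, or the origin of a listed thing).
The state is a dict: "time": time; "joint_positions": joint angles; "qvel": joint speeds; "tau": joint torques, N m; "tool_pos": TCP position; "ee_rot": TCP orientation; "contact_force": force on the tool from outside, world axes, zero at the start; "ft_torque": the same for the moment, N m; "grip_width": finger opening in mm.
Only numpy, scipy, OpenCV 4.12 (cv2) and the standard library are available. Lean on these libraries where they do the work, as an engineer would, in place of code of your own. Each camera call takes 0.05 s, during which the arm holds its last target. There are 200 camera calls.

## Working session

There is one attempt and no reset: what is moved stays moved. The work goes in short steps, Python scripts to look and compute and a tool call to move; the robot and the scene stay as the last step left them, time stands still between calls to the robot, and variables do not carry over. Pictures are saved under pics/ and viewed, about 8 in all and at most 12, crops included, and the job is handed in when it is done.

Besides the shell and the picture viewer there is one more tool, called after "Call:" by a JSON object that holds its "api" and its "payload". servo_tool: Moves the arm, as the interface text tells. Shift numbers are shares of 0.25 m and turn numbers shares of 180 degrees, none past 1 either way. Its arguments: {"type":"object","properties":{"deltas":{"type":"array"},"newtons":{"type":"number"}},"required":["deltas"]}

```bash
mkdir -p pics; cat > h.py <<'E'
from station import readout, vision, job
import numpy as np, cv2
def save(n,im): cv2.imwrite(f'pics/{n}.png',im[...,::-1])
def ray(d,px):
    f=192/np.tan(np.radians(d['vertical_fov'])/2)
    return np.array([(px[0]-d['cx'])/f,-(px[1]-d['cy'])/f,-1.0])
def w(d,px,depth=None):
    u,v=int(round(px[0])),int(round(px[1]))
    z=depth or np.median(d['depth'][v-1:v+2,u-1:u+2])
    return (d['pose']@np.append(ray(d,px)*z,1))[:3]
def atz(d,px,z):
    P=d['pose'];r=P[:3,:3]@ray(d,px);o=P[:3,3];return o+r*(z-o[2])/r[2]
E
python3 - <<'E'
from h import *
for c in('scene','top'):
    d=vision.get_image(c);save(c+'0',d['image']);print(c,d['vertical_fov'],d['cx'],d['cy'],d.keys(),d['pose'].round(2).tolist())
    for l in('gauge_knob','gauge_collar','mould_mouth','stand_well','tumbler'):
        for r in vision.landmark_of(c,l)[:4]:
            print(l,np.round(r['centre'],1),round(r['score'],2),w(d,r['centre']).round(1))
print(readout.get_state())
E
```

```text
scene 53.33173736647246 252.91263293858248 196.49847650796553 dict_keys(['image', 'depth', 'vertical_fov', 'cx', 'cy', 'pose']) [[0.89, -0.27, 0.38, 949.15], [0.46, 0.52, -0.72, -748.3], [0.0, 0.81, 0.59, 755.94], [0.0, 0.0, 0.0, 1.0]]
gauge_knob [220.4 243.5] 0.64 [ 589.  -216.7  163.7]
gauge_knob [283.9 258.6] 0.64 [ 730.9 -182.3  151.5]
gauge_knob [176.5 239.2] 0.62 [ 474.6 -231.8  140.6]
gauge_knob [222.3 315.4] 0.53 [ 689.2 -374.1  153. ]
gauge_collar [293.8 260.1] 0.95 [719.9 -83.1  52.9]
gauge_collar [224.6 348.9] 0.88 [ 692.2 -378.9   52.7]
gauge_collar [227.5 272.1] 0.77 [ 601.4 -212.9   73.2]
gauge_collar [181.1 263.9] 0.72 [ 475.7 -230.3   56.7]
mould_mouth [256.  171.3] 0.9 [465.3 200.3  88.3]
stand_well [225.9 272.5] 0.85 [ 599.6 -217.2   75. ]
tumbler [208.8 222.3] 0.92 [418.9 -20.4  15.7]
tumbler [133.8 319.8] 0.37 [ 455.6 -391.8   13.3]
top 54.27362209404454 259.0523633304338 192.77476158032692 dict_keys(['image', 'depth', 'vertical_fov', 'cx', 'cy', 'pose']) [[0.01, 0.99, -0.13, 420.96], [-1.0, 0.01, -0.0, -2.6], [-0.0, 0.13, 0.99, 1142.24], [0.0, 0.0, 0.0, 1.0]]
gau
[... 563 characters left out ...]
6.6   3.2]
{'time': 0.6, 'joint_positions': array([-1.37332916e+00,  3.80635561e-01,  1.29742017e+00, -8.61170228e-07,
        1.46357473e+00, -2.15323042e-01]), 'qvel': array([ 0.0001546 , -0.0002559 ,  0.00140818, -0.00031999, -0.00084157,
       -0.00119964]), 'tau': array([-1.96294131e-03, -4.48160934e+01, -2.31401879e+01, -1.55845951e-04,
        5.60095741e-04,  7.21723268e-06]), 'tool_pos': array([ 220.6246802 , -503.79348307,  245.29648238]), 'ee_rot': array([-1.89071803e-05,  9.78776024e-01,  2.04932901e-01, -2.59322005e-07]), 'contact_force': array([-0.08308367, -0.66130162, -0.05432206]), 'ft_torque': array([-0.00859831, -0.0259507 , -0.01504499]), 'grip_width': 85.58069057329011}
```

```bash
python3 - <<'E'
import cv2,numpy as np
a=cv2.imread('pics/scene0.png');b=cv2.imread('pics/top0.png')
cv2.imwrite('pics/c1.png',cv2.resize(a[130:390,100:360],(780,600),interpolation=cv2.INTER_CUBIC)[:600])
cv2.imwrite('pics/c2.png',cv2.resize(b[90:290,150:420],None,fx=2.9,fy=2.9,interpolation=cv2.INTER_CUBIC))
E
```

```text
(no output)
```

View pics/c1.png

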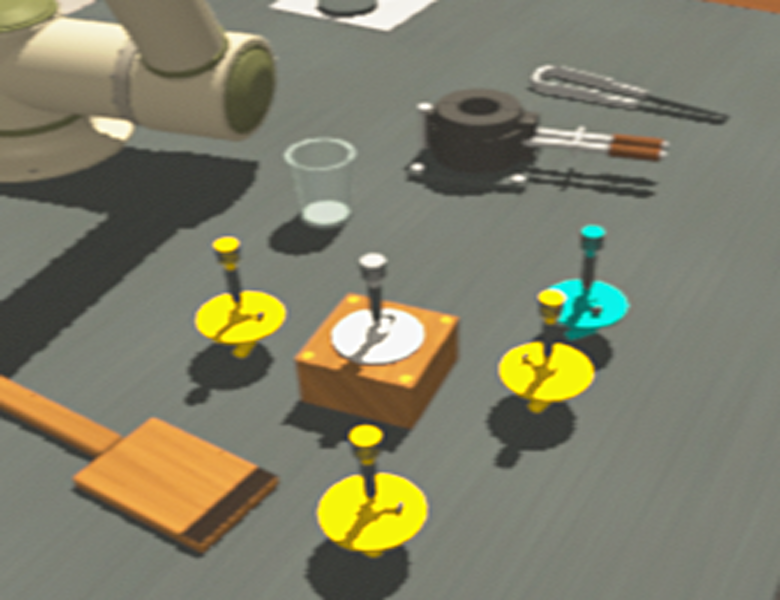

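View pics/c2.png

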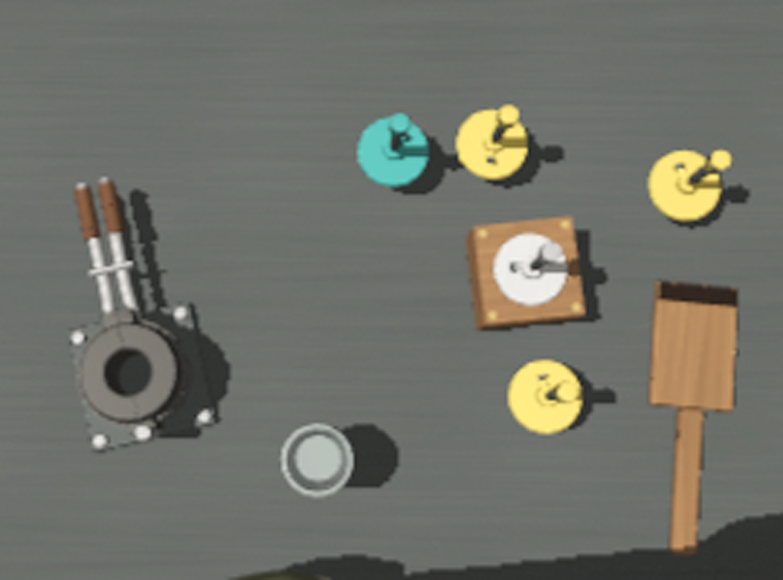

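The gauge on the wooden block, with a white collar and steel knob, is the right one: scene px (220,243), top px (340,177). The other four candidates are yellow (scene (176,239), (284,259), (222,315)) or turquoise (297,209), and stand away from the block. The enlarged crops confirm this. Next I'll measure it precisely.

```bash
cat > m.py <<'E'
from h import *
def cloud(d):
    f=192/np.tan(np.radians(d['vertical_fov'])/2)
    v,u=np.mgrid[:384,:512];z=d['depth']
    P=np.stack([(u-d['cx'])/f*z,-(v-d['cy'])/f*z,-z],-1)
    P=P@d['pose'][:3,:3].T+d['pose'][:3,3];P[z<=0]=np.nan;return P
def circ(p):
    c,r=cv2.minEnclosingCircle(p.astype(np.float32));return np.round([*c,r],1)
E
python3 - <<'E'
from m import *
for c,k in(('scene',(225,271)),('top',(335,180))):
    d=vision.get_image(c);P=cloud(d);im=d['image'].astype(int)
    white=(im.min(-1)>110)&(np.ptp(im,axis=-1)<30)
    near=np.hypot(P[...,0]-595,P[...,1]+208)<60
    kn=near&(P[...,2]>145);print(c,'knob n',kn.sum(),P[kn].mean(0).round(1),P[kn].min(0).round(1),P[kn].max(0).round(1))
    t=near&(P[...,2]>166);print(' top',t.sum(),P[t].mean(0).round(1))
    co=near&white&(P[...,2]<80)&(P[...,2]>60)
    print(' collar',co.sum(),circ(P[co][:,:2]),np.median(P[co][:,2]))
    v,u=np.nonzero(co);e=cv2.fitEllipse(cv2.convexHull(np.stack([u,v],1).astype(np.float32)));print(' ell',np.round(e[0],1),atz(d,e[0],70).round(1))
    m=(np.hypot(P[...,0]-475,P[...,1]-203)<75)&(P[...,2]>83)&(P[...,2]<97)
    print(' mould',m.sum(),circ(P[m][:,:2]),np.median(P[m][:,2]))
    M=m.astype(np.uint8);cs,hi=cv2.findContours(M,cv2.RETR_CCOMP,cv2.CHAIN_APPROX_NONE)
    for q,h in zip(cs,hi[0]):
        if len(q)>12:
            e=cv2.fitEllipse(q);print('  ',len(q),h[3],np.round(e[0],1),np.round(e[1],1),atz(d,e[0],90).round(1))
    # bench height check
    for px in((300,330),(100,250),(250,300)):print('  bench',w(d,px).round(1))
E
```

```text
scene knob n 88 [ 595.4 -213.8  164.8] [ 584.7 -220.8  148.8] [ 602.1 -202.3  173.6]
 top 47 [ 594.3 -212.   170.6]
 collar 489 [ 593.8 -207.5   39.3] 69.71890659457927
 ell [225.4 271.9] [ 595.  -212.3   70. ]
 mould 344 [491.6 184.3  54.9] 89.41552567051212
   70 -1 [258.7 175.8] [16.5 29. ] [486.6 177.9  90. ]
   31 1 [258.8 175.5] [ 7.2 13.9] [486.2 179.3  90. ]
  bench [ 800.3 -230.1   -1.2]
  bench [ 201.4 -250.2   -0.8]
  bench [ 6.600e+02 -2.091e+02  3.000e-01]
top knob n 51 [ 592.2 -209.5  167.1] [ 585.1 -218.3  149. ] [ 602.  -202.   173.3]
 top 40 [ 593.2 -209.9  170.3]
 collar 406 [ 593.3 -209.9   36.3] 68.9480924406713
 ell [332.4 182.5] [ 592.1 -209.3   70. ]
 mould 690 [482.9 179.9  53.1] 88.43953824258347
   96 -1 [194.3 217.7] [32.4 33.3] [484.5 183.6  90. ]
   48 1 [194.4 217.6] [16.8 17.1] [484.6 183.5  90. ]
  bench [280.7 -67.8 518.3]
  bench [389.  482.   -1.9]
  bench [280.8  20.6 217.1]
```

Call:
{"api": "servo_tool", "payload": {"deltas": [{"x": 0.15, "y": 0.12, "claw": 50}, {"x": 0.3, "y": 0.24}, {"x": 0.45, "y": 0.36}, {"x": 0.6, "y": 0.48}, {"x": 0.75, "y": 0.6}, {"x": 0.75, "y": 0.6}, {"x": 0.75, "y": 0.6}]}}

```text
validation failed for argument at $.de...
```

Call:
{"api": "servo_tool", "payload": {"deltas": [{"x": 0.15, "y": 0.12}, {"x": 0.3, "y": 0.24}, {"x": 0.45, "y": 0.36}, {"x": 0.6, "y": 0.48}, {"x": 0.742, "y": 0.572}, {"x": 0.742, "y": 0.572}, {"x": 0.742, "y": 0.572}, {"x": 0.742, "y": 0.572}]}}

```text
validation failed for argument at $.de...
```

```bash
python3 - <<'E'
from m import *
s=readout.get_state();print(s['time'],s['tool_pos'],s['grip_width'],s['ee_rot'])
o=[]
for c in('scene','top'):
    d=vision.get_image(c);o.append(d['image'])
a=cv2.resize(o[0][150:350,150:350],(400,400),interpolation=cv2.INTER_CUBIC)
b=cv2.resize(o[1][90:290,240:440],(400,400),interpolation=cv2.INTER_CUBIC)
save('c3',np.hstack([a,b]))
E
```

```text
0.7 [ 220.62762204 -503.79131688  245.3268287 ] 85.75525212216047 [ 2.60395194e-06  9.78780701e-01  2.04910562e-01 -7.06809781e-06]
```

View pics/c3.png

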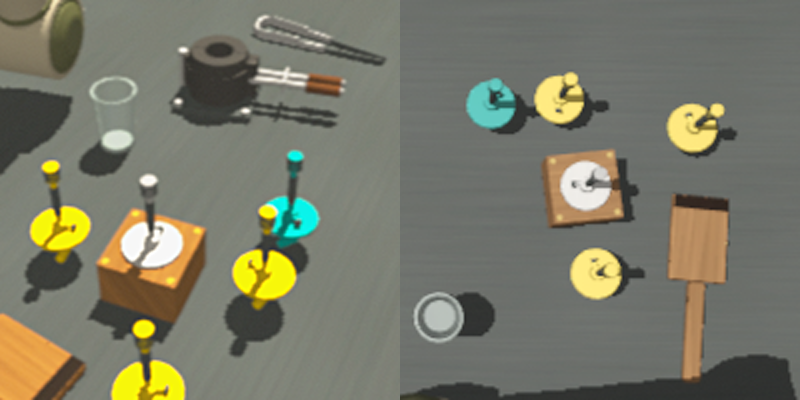

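The validator refused both moves and the arm is still at its start. The picture is unchanged: gauge at (150,230) left and (590,185) right. I'll retry with every key filled in.

Call:
{"api": "servo_tool", "payload": {"deltas": [{"x": 0.15, "y": 0.12, "z": 0, "wx": 0, "wy": 0, "wz": 0, "claw": 50}, {"x": 0.3, "y": 0.24, "z": 0, "wx": 0, "wy": 0, "wz": 0, "claw": 50}, {"x": 0.45, "y": 0.36, "z": 0, "wx": 0, "wy": 0, "wz": 0, "claw": 50}, {"x": 0.6, "y": 0.48, "z": 0, "wx": 0, "wy": 0, "wz": 0, "claw": 50}, {"x": 0.75, "y": 0.6, "z": 0, "wx": 0, "wy": 0, "wz": 0, "claw": 50}, {"x": 0.75, "y": 0.6, "z": 0, "wx": 0, "wy": 0, "wz": 0, "claw": 50}]}}

```text
time: 1.3
tool_pos: [410.0, -351.5, 245.5]
ee_rot: [-0.0, 0.979, 0.206, 0.0]
contact_force: [-0.3, -0.3, 0.5]
grip_width: 49.8
```

Call:
{"api": "servo_tool", "payload": {"deltas": [{"x": 0.15, "y": 0.12, "z": 0, "wx": 0, "wy": 0, "wz": 0, "claw": 50}, {"x": 0.3, "y": 0.24, "z": 0, "wx": 0, "wy": 0, "wz": 0, "claw": 50}, {"x": 0.45, "y": 0.36, "z": 0, "wx": 0, "wy": 0, "wz": 0, "claw": 50}, {"x": 0.6, "y": 0.48, "z": 0, "wx": 0, "wy": 0, "wz": 0, "claw": 50}, {"x": 0.742, "y": 0.571, "z": 0, "wx": 0, "wy": 0, "wz": 0, "claw": 50}, {"x": 0.742, "y": 0.571, "z": 0, "wx": 0, "wy": 0, "wz": 0, "claw": 50}, {"x": 0.742, "y": 0.571, "z": 0, "wx": 0, "wy": 0, "wz": 0, "claw": 50}, {"x": 0.742, "y": 0.571, "z": 0, "wx": 0, "wy": 0, "wz": 0, "claw": 50}]}}

```text
time: 1.97
tool_pos: [594.4, -210.0, 244.7]
ee_rot: [-0.0, 0.979, 0.206, -0.0]
contact_force: [-0.1, -0.2, -0.3]
grip_width: 50.1
```

```bash
python3 - <<'E'
from m import *
s=readout.get_state();print(s['time'],s['tool_pos'],s['joint_positions'].round(2))
o=[]
for c in('scene','top'):
    d=vision.get_image(c);o.append(d['image'])
a=cv2.resize(o[0][200:300,170:270],(400,400),interpolation=cv2.INTER_CUBIC)
b=cv2.resize(o[1][130:230,290:390],(400,400),interpolation=cv2.INTER_CUBIC)
save('c4',np.hstack([a,b]))
E
```

```text
1.9667 [ 594.36409334 -210.00077639  244.73836946] [-0.53  0.53  1.05 -0.    1.56  0.63]
```

View pics/c4.png

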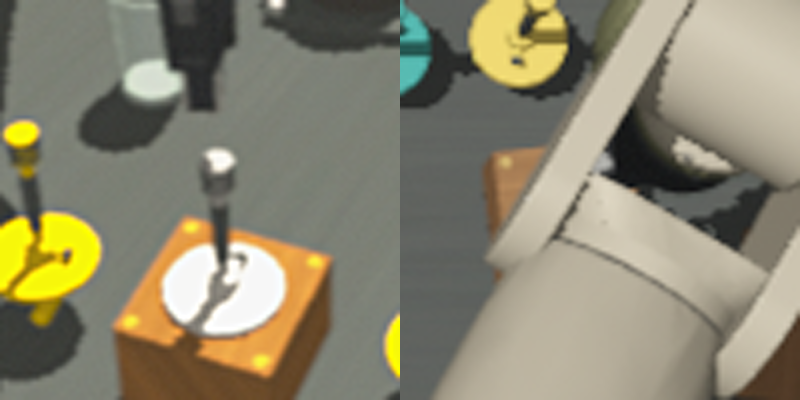

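The scene crop shows the finger at (205,90), straight above the steel knob at (218,165). I'll go down until the tips are just above the knob and check.

Call:
{"api": "servo_tool", "payload": {"deltas": [{"x": 0, "y": 0, "z": -0.1, "wx": 0, "wy": 0, "wz": 0, "claw": 50}, {"x": 0, "y": 0, "z": -0.2, "wx": 0, "wy": 0, "wz": 0, "claw": 50}, {"x": 0, "y": 0, "z": -0.2, "wx": 0, "wy": 0, "wz": 0, "claw": 50}, {"x": 0, "y": 0, "z": -0.2, "wx": 0, "wy": 0, "wz": 0, "claw": 50}]}}

```text
time: 2.4
tool_pos: [592.7, -211.8, 195.2]
ee_rot: [-0.001, 0.979, 0.204, -0.001]
contact_force: [-0.5, 0.7, 1.5]
grip_width: 50.0
```

```bash
python3 - <<'E'
from m import *
s=readout.get_state();print(s['time'],s['tool_pos'])
d=vision.get_image('scene');P=cloud(d)
near=np.hypot(P[...,0]-594,P[...,1]+210)<45
for lo,hi in((148,175),(178,190),(190,205)):
    q=P[near&(P[...,2]>lo)&(P[...,2]<hi)];print(lo,len(q),q.mean(0).round(1),q.min(0).round(1),q.max(0).round(1))
save('c5',cv2.resize(d['image'][200:300,170:270],(500,500),interpolation=cv2.INTER_CUBIC))
E
```

```text
2.4 [ 592.74868082 -211.8251948   195.19750489]
148 38 [ 598.7 -213.4  160.2] [ 589.  -220.4  150.3] [ 603.1 -201.8  172.3]
178 15 [ 600.1 -223.5  186.9] [ 586.1 -245.6  183.8] [ 612.8 -184.3  189.7]
190 66 [ 604. -231.  198.] [ 587.7 -252.   190. ] [ 615.  -184.1  204.6]
```

View pics/c5.png

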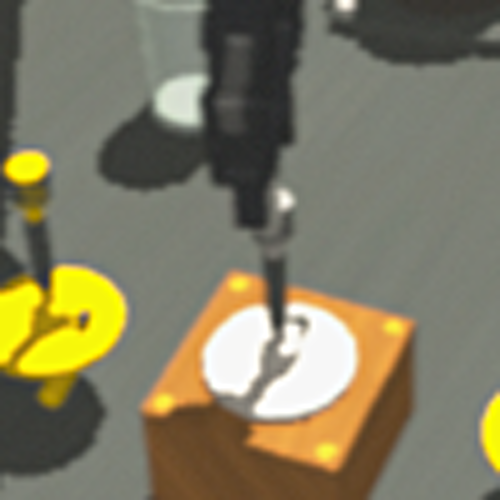

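```bash
cat >> h.py <<'E'
def proj(d,p):
    f=192/np.tan(np.radians(d['vertical_fov'])/2)
    q=np.linalg.inv(d['pose'])@np.append(p,1);return np.array([d['cx']+f*q[0]/-q[2],d['cy']-f*q[1]/-q[2]])
E
python3 - <<'E'
from m import *
d=vision.get_image('scene');P=cloud(d);t=np.array([592.7,-211.8])
ja=np.array([.40,-.917]);f=lambda p:((proj(d,p)-[170,200])*5).round(0)
print('knobtop',f([593.5,-211,172]),'collar',f([593.5,-211,70]))
print('near tip',f([*(t+ja*30),181]),'far tip',f([*(t-ja*30),181]))
k=P[...,2];u0=slice(215,235)
for r in range(230,262,2): print(r,*[f'{int(z)}' for z in k[r,212:234]])
E
```

```text
knobtop [266. 199.] collar [276. 357.]
near tip [254. 231.] far tip [272. 141.]
230 253 255 255 255 255 254 255 255 255 255 257 252 235 231 4 0 0 -1 1 0 0 2
232 248 250 240 242 241 243 241 241 242 249 249 244 230 223 -1 0 0 -2 -2 1 -1 -1
234 241 243 238 238 239 239 239 239 240 243 242 242 237 215 -2 0 -1 0 -1 0 -1 0Traceback (most recent call last):
  File "<stdin>", line 7, in <module>
ValueError: cannot convert float NaN to integer
```

Call:
{"api": "servo_tool", "payload": {"deltas": [{"x": 0.005, "y": 0.004, "z": -0.05, "wx": 0, "wy": 0, "wz": 0, "claw": 50}, {"x": 0.005, "y": 0.004, "z": -0.1, "wx": 0, "wy": 0, "wz": 0, "claw": 50}, {"x": 0.005, "y": 0.004, "z": -0.157, "wx": 0, "wy": 0, "wz": 0, "claw": 50}, {"x": 0.005, "y": 0.004, "z": -0.157, "wx": 0, "wy": 0, "wz": 0, "claw": 40}, {"x": 0.005, "y": 0.004, "z": -0.157, "wx": 0, "wy": 0, "wz": 0, "claw": 32}, {"x": 0.005, "y": 0.004, "z": -0.157, "wx": 0, "wy": 0, "wz": 0, "claw": 26}, {"x": 0.005, "y": 0.004, "z": -0.157, "wx": 0, "wy": 0, "wz": 0, "claw": 22}, {"x": 0.005, "y": 0.004, "z": -0.157, "wx": 0, "wy": 0, "wz": 0, "claw": 18}, {"x": 0.005, "y": 0.004, "z": -0.157, "wx": 0, "wy": 0, "wz": 0, "claw": 10}, {"x": 0.005, "y": 0.004, "z": -0.157, "wx": 0, "wy": 0, "wz": 0, "claw": 10}, {"x": 0.005, "y": 0.004, "z": -0.157, "wx": 0, "wy": 0, "wz": 0, "claw": 10}, {"x": 0.005, "y": 0.004, "z": -0.157, "wx": 0, "wy": 0, "wz": 0, "claw": 10}], "newtons": 60}}

```text
time: 3.5
tool_pos: [595.1, -209.6, 157.4]
ee_rot: [0.0, 0.979, 0.205, 0.001]
contact_force: [-2.0, 3.4, 6.1]
grip_width: 16.2
```

Call:
{"api": "servo_tool", "payload": {"deltas": [{"x": 0, "y": 0, "z": 0.04, "wx": 0, "wy": 0, "wz": 0, "claw": 10}, {"x": 0, "y": 0, "z": 0.1, "wx": 0, "wy": 0, "wz": 0, "claw": 10}, {"x": 0, "y": 0, "z": 0.18, "wx": 0, "wy": 0, "wz": 0, "claw": 10}, {"x": 0, "y": 0, "z": 0.26, "wx": 0, "wy": 0, "wz": 0, "claw": 10}, {"x": 0, "y": 0, "z": 0.34, "wx": 0, "wy": 0, "wz": 0, "claw": 10}, {"x": 0, "y": 0, "z": 0.4, "wx": 0, "wy": 0, "wz": 0, "claw": 10}, {"x": 0, "y": 0, "z": 0.4, "wx": 0, "wy": 0, "wz": 0, "claw": 10}, {"x": 0, "y": 0, "z": 0.4, "wx": 0, "wy": 0, "wz": 0, "claw": 10}]}}

```text
time: 4.17
tool_pos: [594.9, -210.1, 256.6]
ee_rot: [0.0, 0.979, 0.205, 0.0]
contact_force: [0.3, -1.2, -3.3]
grip_width: 16.2
```

```bash
python3 - <<'E'
from m import *
s=readout.get_state();print(s['time'],s['tool_pos'],s['contact_force'].round(1))
d=vision.get_image('scene');P=cloud(d);im=d['image'].astype(int)
near=np.hypot(P[...,0]-595,P[...,1]+210)<60
co=near&(P[...,2]>145)&(P[...,2]<185)&(im.min(-1)>110)
q=P[co];print(len(q),q.mean(0).round(1),circ(q[:,:2]))
A=np.c_[q[:,:2]-[595,-210],np.ones(len(q))];print('plane tilt',np.linalg.lstsq(A,q[:,2],rcond=None)[0].round(3))
save('c6',cv2.resize(d['image'][170:300,165:295],(520,520),interpolation=cv2.INTER_CUBIC))
E
```

```text
4.1667 [ 594.92360466 -210.12267887  256.56437195] [ 0.3 -1.2 -3.3]
559 [ 596.3 -216.4  170.1] [ 592.8 -212.1   36.6]
plane tilt [-1.90000e-02  4.60000e-02  1.70416e+02]
```

View pics/c6.png

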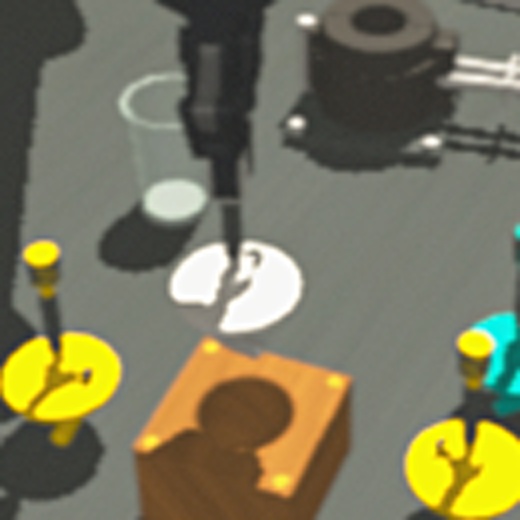

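The gauge is out, closed and hanging upright, with the collar at (235,285) and the well empty at (245,410). Now across to the mould.

Call:
{"api": "servo_tool", "payload": {"deltas": [{"x": -0.02, "y": 0.07, "z": 0, "wx": 0, "wy": 0, "wz": 0, "claw": 10}, {"x": -0.06, "y": 0.2, "z": 0, "wx": 0, "wy": 0, "wz": 0, "claw": 10}, {"x": -0.1, "y": 0.35, "z": 0, "wx": 0, "wy": 0, "wz": 0, "claw": 10}, {"x": -0.14, "y": 0.5, "z": 0, "wx": 0, "wy": 0, "wz": 0, "claw": 10}, {"x": -0.18, "y": 0.65, "z": 0, "wx": 0, "wy": 0, "wz": 0, "claw": 10}, {"x": -0.22, "y": 0.8, "z": 0, "wx": 0, "wy": 0, "wz": 0, "claw": 10}]}}

```text
time: 4.72
tool_pos: [538.6, -8.4, 254.7]
ee_rot: [-0.001, 0.979, 0.205, -0.001]
contact_force: [0.6, 0.5, -2.6]
grip_width: 16.0
```

Call:
{"api": "servo_tool", "payload": {"deltas": [{"x": -0.04, "y": 0.14, "z": 0, "wx": 0, "wy": 0, "wz": 0, "claw": 10}, {"x": -0.08, "y": 0.29, "z": 0, "wx": 0, "wy": 0, "wz": 0, "claw": 10}, {"x": -0.12, "y": 0.44, "z": 0, "wx": 0, "wy": 0, "wz": 0, "claw": 10}, {"x": -0.16, "y": 0.57, "z": 0, "wx": 0, "wy": 0, "wz": 0, "claw": 10}, {"x": -0.19, "y": 0.69, "z": 0, "wx": 0, "wy": 0, "wz": 0, "claw": 10}, {"x": -0.216, "y": 0.768, "z": 0, "wx": 0, "wy": 0, "wz": 0, "claw": 10}, {"x": -0.216, "y": 0.768, "z": 0, "wx": 0, "wy": 0, "wz": 0, "claw": 10}, {"x": -0.216, "y": 0.768, "z": 0, "wx": 0, "wy": 0, "wz": 0, "claw": 10}, {"x": -0.216, "y": 0.768, "z": 0, "wx": 0, "wy": 0, "wz": 0, "claw": 10}, {"x": -0.216, "y": 0.768, "z": 0, "wx": 0, "wy": 0, "wz": 0, "claw": 10}]}}

```text
time: 5.55
tool_pos: [486.1, 181.1, 255.5]
ee_rot: [0.0, 0.979, 0.204, -0.0]
contact_force: [-0.1, 0.6, -1.3]
grip_width: 16.1
```

```bash
python3 - <<'E'
from m import *
s=readout.get_state();print(s['time'],s['tool_pos'],s['contact_force'].round(1),s['joint_positions'].round(2))
o=[]
for c in('scene','top'):
    d=vision.get_image(c);P=cloud(d);im=d['image'].astype(int);o.append(d['image'])
    near=np.hypot(P[...,0]-486,P[...,1]-182)<70
    co=near&(P[...,2]>145)&(P[...,2]<185)&(im.min(-1)>110)
    if co.sum()>30:
        q=P[co];print(c,len(q),circ(q[:,:2]),np.median(q[:,2]))
        v,u=np.nonzero(co);e=cv2.fitEllipse(cv2.convexHull(np.stack([u,v],1).astype(np.float32)));print(np.round(e[0],1),atz(d,e[0],170).round(1))
    m=near&(P[...,2]>83)&(P[...,2]<97);q=P[m];print(c,'mould',len(q),circ(q[:,:2]))
    print('pred collar',proj(d,[486,182,170]),'mouth',proj(d,[486,182,90]))
a=cv2.resize(o[0][110:210,205:305],(400,400),interpolation=cv2.INTER_CUBIC)
b=cv2.resize(o[1][170:270,140:240],(400,400),interpolation=cv2.INTER_CUBIC)
save('c7',np.hstack([a,b]))
E
```

```text
5.55 [486.12468708 181.0514829  255.54409117] [-0.1  0.6 -1.3] [ 0.13  0.32  1.36 -0.    1.46  1.29]
scene 241 [486.3 179.   38.5] 168.49596960184886
[258.4 154.7] [487.1 172.8 170. ]
scene mould 334 [490.  185.4  52.8]
pred collar [259.40208545 153.36565909] mouth [259.12644772 175.12343442]
top 118 [480.5 156.5  25.4] 167.25791736643038
[199.4 217. ] [481.6 156.4 170. ]
top mould 199 [480.  165.4  42.1]
pred collar [189.60219067 215.18597168] mouth [194.93358356 217.15229997]
```

View pics/c7.png

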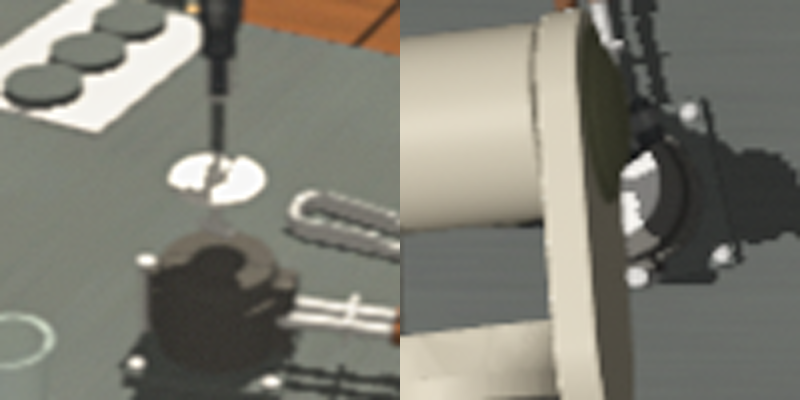

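The scene view shows the collar at (217,178) centred over the bore at (218,262). The residual is about 2 mm and the bore leaves 7 mm. Going down.

Call:
{"api": "servo_tool", "payload": {"deltas": [{"x": 0, "y": 0, "z": -0.04, "wx": 0, "wy": 0, "wz": 0, "claw": 10}, {"x": 0, "y": 0, "z": -0.08, "wx": 0, "wy": 0, "wz": 0, "claw": 10}, {"x": 0, "y": 0, "z": -0.12, "wx": 0, "wy": 0, "wz": 0, "claw": 10}, {"x": 0, "y": 0, "z": -0.14, "wx": 0, "wy": 0, "wz": 0, "claw": 10}, {"x": 0, "y": 0, "z": -0.16, "wx": 0, "wy": 0, "wz": 0, "claw": 10}, {"x": 0, "y": 0, "z": -0.18, "wx": 0, "wy": 0, "wz": 0, "claw": 10}, {"x": 0, "y": 0, "z": -0.18, "wx": 0, "wy": 0, "wz": 0, "claw": 10}, {"x": 0, "y": 0, "z": -0.18, "wx": 0, "wy": 0, "wz": 0, "claw": 10}]}}

```text
time: 6.32
tool_pos: [486.0, 181.9, 211.2]
ee_rot: [0.0, 0.979, 0.205, 0.0]
contact_force: [0.5, 0.1, -1.9]
grip_width: 16.2
```

Call:
{"api": "servo_tool", "payload": {"deltas": [{"x": 0, "y": 0, "z": -0.03, "wx": 0, "wy": 0, "wz": 0, "claw": 10}, {"x": 0, "y": 0, "z": -0.06, "wx": 0, "wy": 0, "wz": 0, "claw": 10}, {"x": 0, "y": 0, "z": -0.08, "wx": 0, "wy": 0, "wz": 0, "claw": 10}, {"x": 0, "y": 0, "z": -0.1, "wx": 0, "wy": 0, "wz": 0, "claw": 10}, {"x": 0, "y": 0, "z": -0.104, "wx": 0, "wy": 0, "wz": 0, "claw": 10}, {"x": 0, "y": 0, "z": -0.104, "wx": 0, "wy": 0, "wz": 0, "claw": 10}, {"x": 0, "y": 0, "z": -0.104, "wx": 0, "wy": 0, "wz": 0, "claw": 10}]}}

```text
time: 6.9
tool_pos: [486.0, 182.0, 185.1]
ee_rot: [-0.0, 0.979, 0.205, 0.0]
contact_force: [0.0, 0.3, -2.0]
grip_width: 16.2
```

Call:
{"api": "servo_tool", "payload": {"deltas": [{"x": 0, "y": 0, "z": -0.004, "wx": 0, "wy": 0, "wz": 0, "claw": 10}, {"x": 0, "y": 0, "z": -0.008, "wx": 0, "wy": 0, "wz": 0, "claw": 10}, {"x": 0, "y": 0, "z": -0.008, "wx": 0, "wy": 0, "wz": 0, "claw": 10}, {"x": 0, "y": 0, "z": -0.008, "wx": 0, "wy": 0, "wz": 0, "claw": 10}]}}

```text
time: 7.23
tool_pos: [486.0, 182.0, 183.3]
ee_rot: [-0.0, 0.979, 0.205, 0.0]
contact_force: [-0.4, -0.0, -1.1]
grip_width: 15.9
```

Call:
{"api": "servo_tool", "payload": {"deltas": [{"x": 0, "y": 0, "z": -0.002, "wx": 0, "wy": 0, "wz": 0, "claw": 10}, {"x": 0, "y": 0, "z": -0.004, "wx": 0, "wy": 0, "wz": 0, "claw": 10}, {"x": 0, "y": 0, "z": -0.004, "wx": 0, "wy": 0, "wz": 0, "claw": 10}]}}

```text
time: 7.48
tool_pos: [486.2, 182.3, 183.1]
ee_rot: [-0.0, 0.979, 0.205, 0.001]
contact_force: [-1.2, 0.8, 7.0]
grip_width: 16.4
```

Call:
{"api": "servo_tool", "payload": {"deltas": [{"x": 0, "y": 0, "z": -0.002, "wx": 0, "wy": 0, "wz": 0, "claw": 10}, {"x": 0, "y": 0, "z": -0.002, "wx": 0, "wy": 0, "wz": 0, "claw": 10}, {"x": 0, "y": 0, "z": -0.002, "wx": 0, "wy": 0, "wz": 0, "claw": 10}]}}

```text
time: 7.73
tool_pos: [486.2, 182.4, 183.0]
ee_rot: [-0.0, 0.979, 0.205, 0.001]
contact_force: [-3.2, 2.1, 9.2]
grip_width: 16.3
```

Call:
{"api": "servo_tool", "payload": {"deltas": [{"x": 0, "y": 0, "z": 0, "wx": 0, "wy": 0, "wz": 0.02, "claw": 10}, {"x": 0, "y": 0, "z": 0, "wx": 0, "wy": 0, "wz": 0.04, "claw": 10}, {"x": 0, "y": 0, "z": 0, "wx": 0, "wy": 0, "wz": 0.06, "claw": 10}, {"x": 0, "y": 0, "z": 0, "wx": 0, "wy": 0, "wz": 0.08, "claw": 10}, {"x": 0, "y": 0, "z": 0, "wx": 0, "wy": 0, "wz": 0.1, "claw": 10}, {"x": 0, "y": 0, "z": 0, "wx": 0, "wy": 0, "wz": 0.12, "claw": 10}]}}

```text
time: 8.23
tool_pos: [486.1, 182.4, 183.1]
ee_rot: [-0.0, 0.922, 0.386, 0.001]
contact_force: [-3.9, 1.9, 11.9]
grip_width: 16.4
```

```bash
python3 - <<'E'
from m import *
s=readout.get_state();print(s['time'],s['tool_pos'],s['contact_force'].round(1),s['ft_torque'].round(3))
d=vision.get_image('scene')
save('c8',cv2.resize(d['image'][130:200,225:295],(560,560),interpolation=cv2.INTER_CUBIC))
E
```

```text
8.2333 [486.10522781 182.43140531 183.07425711] [-3.9  1.9 11.9] [ 0.279  0.606 -0.068]
```

Call:
{"api": "servo_tool", "payload": {"deltas": [{"x": 0, "y": 0, "z": 0, "wx": 0, "wy": 0, "wz": 0.025, "claw": 10}, {"x": 0, "y": 0, "z": 0, "wx": 0, "wy": 0, "wz": 0.05, "claw": 10}, {"x": 0, "y": 0, "z": 0, "wx": 0, "wy": 0, "wz": 0.075, "claw": 10}, {"x": 0, "y": 0, "z": 0, "wx": 0, "wy": 0, "wz": 0.1, "claw": 10}, {"x": 0, "y": 0, "z": 0, "wx": 0, "wy": 0, "wz": 0.125, "claw": 10}, {"x": 0, "y": 0, "z": 0, "wx": 0, "wy": 0, "wz": 0.15, "claw": 10}]}}

```text
time: 8.78
tool_pos: [485.8, 182.4, 183.0]
ee_rot: [0.0, 0.807, 0.591, 0.001]
contact_force: [-4.5, 1.7, 12.4]
grip_width: 16.1
```

```bash
python3 - <<'E'
from m import *
s=readout.get_state();print(s['time'],s['tool_pos'],s['contact_force'].round(1),s['ft_torque'].round(3),s['joint_positions'].round(2))
d=vision.get_image('scene')
b=cv2.imread('pics/c8.png')[...,::-1]
a=cv2.resize(d['image'][130:200,225:295],(560,560),interpolation=cv2.INTER_CUBIC)
save('c9',np.hstack([b[:,100:500],a[:,100:500]]))
E
```

```text
8.7833 [485.82900033 182.36233765 183.04362705] [-4.5  1.7 12.4] [ 0.281  0.844 -0.131] [0.13 0.38 1.49 0.   1.27 0.44]
```

View pics/c9.png

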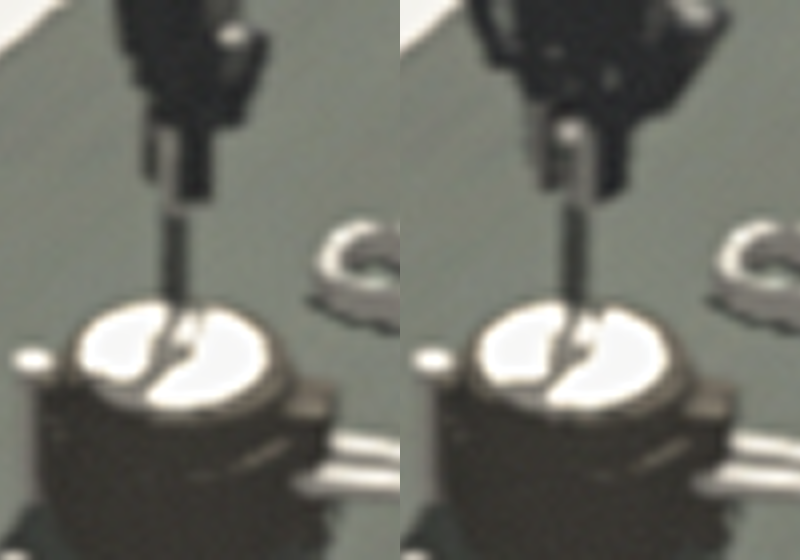

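The collar lies flat on the mould at (170,350) left and (570,350) right, and the moment is about 0.1 N m, as expected for the knob. I'll keep turning to nearly the anticlockwise stop.

Call:
{"api": "servo_tool", "payload": {"deltas": [{"x": 0, "y": 0, "z": 0, "wx": 0, "wy": 0, "wz": 0.025, "claw": 10}, {"x": 0, "y": 0, "z": 0, "wx": 0, "wy": 0, "wz": 0.05, "claw": 10}, {"x": 0, "y": 0, "z": 0, "wx": 0, "wy": 0, "wz": 0.075, "claw": 10}, {"x": 0, "y": 0, "z": 0, "wx": 0, "wy": 0, "wz": 0.1, "claw": 10}, {"x": 0, "y": 0, "z": 0, "wx": 0, "wy": 0, "wz": 0.12, "claw": 10}, {"x": 0, "y": 0, "z": 0, "wx": 0, "wy": 0, "wz": 0.13, "claw": 10}, {"x": 0, "y": 0, "z": 0, "wx": 0, "wy": 0, "wz": 0.13, "claw": 10}]}}

```text
time: 9.42
tool_pos: [485.7, 182.4, 183.1]
ee_rot: [0.0, 0.671, 0.742, 0.001]
contact_force: [-5.7, 1.7, 13.9]
grip_width: 16.1
```

```bash
python3 - <<'E'
from m import *
s=readout.get_state();print(s['time'],s['tool_pos'],s['contact_force'].round(1),s['ft_torque'].round(3),s['joint_positions'].round(2))
E
```

```text
9.4167 [485.66854732 182.43445954 183.10782116] [-5.7  1.7 13.9] [0.385 0.9   0.035] [0.13 0.38 1.49 0.   1.27 0.03]
```

Call:
{"api": "servo_tool", "payload": {"deltas": [{"x": 0, "y": 0, "z": 0.001, "wx": 0, "wy": 0, "wz": -0.02, "claw": 10}, {"x": 0, "y": 0, "z": 0.001, "wx": 0, "wy": 0, "wz": -0.05, "claw": 10}, {"x": 0, "y": 0, "z": 0.001, "wx": 0, "wy": 0, "wz": -0.08, "claw": 10}, {"x": 0, "y": 0, "z": 0.001, "wx": 0, "wy": 0, "wz": -0.11, "claw": 10}, {"x": 0, "y": 0, "z": 0.001, "wx": 0, "wy": 0, "wz": -0.14, "claw": 10}, {"x": 0, "y": 0, "z": 0.001, "wx": 0, "wy": 0, "wz": -0.17, "claw": 10}, {"x": 0, "y": 0, "z": 0.001, "wx": 0, "wy": 0, "wz": -0.2, "claw": 10}]}}

```text
time: 10.0
tool_pos: [486.1, 182.3, 183.1]
ee_rot: [0.0, 0.869, 0.496, 0.001]
contact_force: [-3.5, 1.8, 9.2]
grip_width: 16.2
```

```bash
python3 - <<'E'
from m import *
s=readout.get_state();print(s['time'],s['tool_pos'],s['contact_force'].round(1),s['ft_torque'].round(3),s['joint_positions'].round(2))
E
```

```text
10.0 [486.13010626 182.33151672 183.11397873] [-3.5  1.8  9.2] [0.151 0.413 0.12 ] [0.13 0.38 1.49 0.   1.27 0.66]
```

Call:
{"api": "servo_tool", "payload": {"deltas": [{"x": 0, "y": 0, "z": -0.001, "wx": 0, "wy": 0, "wz": -0.03, "claw": 10}, {"x": 0, "y": 0, "z": -0.001, "wx": 0, "wy": 0, "wz": -0.06, "claw": 10}, {"x": 0, "y": 0, "z": -0.001, "wx": 0, "wy": 0, "wz": -0.09, "claw": 10}, {"x": 0, "y": 0, "z": -0.001, "wx": 0, "wy": 0, "wz": -0.12, "claw": 10}, {"x": 0, "y": 0, "z": -0.001, "wx": 0, "wy": 0, "wz": -0.15, "claw": 10}, {"x": 0, "y": 0, "z": -0.001, "wx": 0, "wy": 0, "wz": -0.17, "claw": 10}, {"x": 0, "y": 0, "z": -0.001, "wx": 0, "wy": 0, "wz": -0.185, "claw": 10}]}}

```text
time: 10.58
tool_pos: [486.5, 182.2, 183.1]
ee_rot: [0.0, 0.974, 0.227, 0.002]
contact_force: [-0.7, 0.9, 9.5]
grip_width: 16.2
```

```bash
python3 - <<'E'
from m import *
s=readout.get_state();print(s['time'],s['tool_pos'],s['contact_force'].round(1),s['ft_torque'].round(3),s['joint_positions'].round(2))
E
```

```text
10.5833 [486.51302731 182.21099084 183.07273962] [-0.7  0.9  9.5] [0.128 0.24  0.1  ] [0.13 0.38 1.49 0.   1.27 1.24]
```

Call:
{"api": "servo_tool", "payload": {"deltas": [{"x": 0, "y": 0, "z": 0, "wx": 0, "wy": 0, "wz": -0.015, "claw": 10}, {"x": 0, "y": 0, "z": 0, "wx": 0, "wy": 0, "wz": -0.03, "claw": 10}, {"x": 0, "y": 0, "z": 0, "wx": 0, "wy": 0, "wz": -0.04, "claw": 10}]}}

```text
time: 10.83
tool_pos: [486.7, 182.4, 183.2]
ee_rot: [-0.0, 0.986, 0.165, 0.002]
contact_force: [-1.0, 2.4, 10.3]
grip_width: 16.3
```

```bash
python3 - <<'E'
from m import *
s=readout.get_state();print(s['time'],s['tool_pos'],s['contact_force'].round(1),s['ft_torque'].round(3),s['joint_positions'].round(2))
E
```

```text
10.8333 [486.73061167 182.4147342  183.18829926] [-1.   2.4 10.3] [0.425 0.113 0.272] [0.13 0.38 1.49 0.   1.27 1.37]
```

The moment rose from 0.10 to 0.27 N m just past the starting angle, so the knob is tight at its stop. Drawing straight out.

Call:
{"api": "servo_tool", "payload": {"deltas": [{"x": 0, "y": 0, "z": 0.006, "wx": 0, "wy": 0, "wz": 0, "claw": 10}, {"x": 0, "y": 0, "z": 0.02, "wx": 0, "wy": 0, "wz": 0, "claw": 10}, {"x": 0, "y": 0, "z": 0.05, "wx": 0, "wy": 0, "wz": 0, "claw": 10}, {"x": 0, "y": 0, "z": 0.08, "wx": 0, "wy": 0, "wz": 0, "claw": 10}, {"x": 0, "y": 0, "z": 0.12, "wx": 0, "wy": 0, "wz": 0, "claw": 10}, {"x": 0, "y": 0, "z": 0.16, "wx": 0, "wy": 0, "wz": 0, "claw": 10}, {"x": 0, "y": 0, "z": 0.2, "wx": 0, "wy": 0, "wz": 0, "claw": 10}, {"x": 0, "y": 0, "z": 0.24, "wx": 0, "wy": 0, "wz": 0, "claw": 10}, {"x": 0, "y": 0, "z": 0.28, "wx": 0, "wy": 0, "wz": 0, "claw": 10}, {"x": 0, "y": 0, "z": 0.34, "wx": 0, "wy": 0, "wz": 0, "claw": 10}, {"x": 0, "y": 0, "z": 0.4, "wx": 0, "wy": 0, "wz": 0, "claw": 10}, {"x": 0, "y": 0, "z": 0.4, "wx": 0, "wy": 0, "wz": 0, "claw": 10}]}}

```text
time: 11.83
tool_pos: [486.7, 182.1, 284.8]
ee_rot: [0.0, 0.986, 0.167, 0.003]
contact_force: [-0.5, 1.1, -2.5]
grip_width: 16.4
```

```bash
python3 - <<'E'
from m import *
s=readout.get_state();print(s['time'],s['tool_pos'],s['contact_force'].round(1),s['ft_torque'].round(3))
d=vision.get_image('scene')
print('pred collar',proj(d,[486,182,190]))
for l in('plunger_a_tip','gauge_collar'):
    for r in vision.landmark_of('scene',l)[:4]: print(l,r['centre'],r['score'])
save('c10',cv2.resize(d['image'][110:190,220:300],(560,560),interpolation=cv2.INTER_CUBIC))
E
```

```text
11.8333 [486.70954496 182.06929252 284.75595319] [-0.5  1.1 -2.5] [ 0.026 -0.023  0.018]
pred collar [259.47443435 147.65471732]
gauge_collar [279.2, 290.5] 0.86
gauge_collar [259.9, 144.6] 0.83
gauge_collar [180.4, 267.0] 0.82
gauge_collar [294.5, 257.5] 0.71
```

View pics/c10.png

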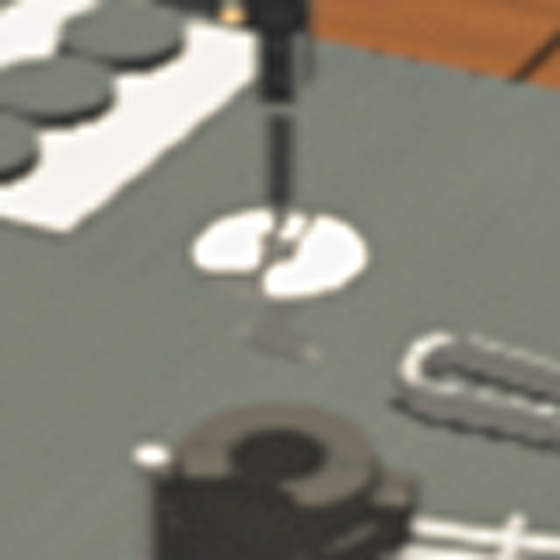

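```bash
python3 - <<'E'
from m import *
d=vision.get_image('scene');P=cloud(d)
c=np.array([486.7,182.1])
m=(np.hypot(P[...,0]-c[0],P[...,1]-c[1])<45)&(P[...,2]>135)&(P[...,2]<183)
v,u=np.nonzero(m)
for a,b in sorted(zip(v,u)): print(b,a,P[a,b].round(0)-[487,182,0],d['image'][a,b])
np.set_printoptions(linewidth=200)
E
```

```text
257 154 [ -6.  -7. 170.] [128 127 119]
258 154 [ -3.  -5. 170.] [126 123 114]
259 154 [  0.  -5. 170.] [127 121 115]
257 155 [ -7.  -4. 165.] [120 123 114]
258 155 [ -4.  -3. 165.] [121 118 110]
259 155 [  0.  -4. 166.] [119 117 111]
257 156 [ -6.  -6. 162.] [121 122 112]
258 156 [ -4.  -4. 162.] [123 120 113]
259 156 [ -1.  -3. 162.] [122 119 111]
253 157 [-23.  -2. 152.] [139 137 126]
254 157 [-21.   2. 150.] [139 136 127]
255 157 [-18.   4. 150.] [132 130 122]
256 157 [-12.  -1. 155.] [124 122 116]
257 157 [ -6.  -7. 159.] [119 117 109]
258 157 [ -4.  -3. 158.] [120 116 109]
259 157 [  1.  -7. 161.] [122 118 112]
253 158 [-23.   0. 148.] [136 135 125]
254 158 [-18.  -3. 151.] [137 133 124]
255 158 [-13.  -5. 153.] [129 125 117]
256 158 [-11.  -4. 153.] [123 119 114]
257 158 [ -7.  -5. 155.] [121 117 110]
258 158 [ -3.  -5. 155.] [121 118 110]
259 158 [  1.  -6. 157.] [123 120 112]
260 158 [  1.   1. 154.] [119 118 110]
254 159 [-18.  -4. 147.] [126 125 116]
255 159 [-15.  -3. 148.] [120 118 110]
256 159 [-11.  -4. 149.] [121 117 109]
257 159 [ -7.  -4. 150.] [121 117 111]
258 159 
[... 305 characters left out ...]
58 160 [ -3.  -6. 149.] [122 118 111]
259 160 [  2.  -8. 151.] [123 119 112]
260 160 [  5.  -8. 152.] [123 119 113]
261 160 [  7.  -4. 150.] [127 125 116]
262 160 [ 10.  -3. 151.] [137 133 124]
263 160 [ 13.  -3. 152.] [144 141 131]
258 161 [ -3.  -5. 145.] [119 120 110]
259 161 [  1.  -5. 146.] [118 117 108]
260 161 [  5.  -8. 148.] [118 116 109]
261 161 [  8.  -5. 148.] [125 121 113]
262 161 [ 12.  -8. 150.] [137 133 125]
263 161 [ 16.  -8. 151.] [152 147 138]
264 161 [ 17.  -3. 149.] [150 147 137]
260 162 [  3.  -3. 142.] [120 121 111]
261 162 [  9.  -8. 146.] [120 121 111]
262 162 [  9.  -1. 142.] [128 127 117]
263 162 [ 15.  -7. 147.] [137 136 125]
264 162 [ 18.  -5. 147.] [137 138 127]
```

The head is now about 44 mm across: tips at -23 and +20 mm from the axis, with bright rods showing beyond the tube at crop (245,325) and (318,352). The plungers are out and locked, so back to the block.

Call:
{"api": "servo_tool", "payload": {"deltas": [{"x": 0.02, "y": -0.07, "z": 0, "wx": 0, "wy": 0, "wz": 0, "claw": 10}, {"x": 0.06, "y": -0.2, "z": 0, "wx": 0, "wy": 0, "wz": 0, "claw": 10}, {"x": 0.1, "y": -0.34, "z": 0, "wx": 0, "wy": 0, "wz": 0, "claw": 10}, {"x": 0.14, "y": -0.49, "z": 0, "wx": 0, "wy": 0, "wz": 0, "claw": 10}, {"x": 0.18, "y": -0.64, "z": 0, "wx": 0, "wy": 0, "wz": 0, "claw": 10}, {"x": 0.218, "y": -0.784, "z": 0, "wx": 0, "wy": 0, "wz": 0, "claw": 10}]}}

```text
time: 12.53
tool_pos: [540.3, -15.9, 280.6]
ee_rot: [-0.0, 0.986, 0.166, -0.001]
contact_force: [0.5, 0.6, -2.5]
grip_width: 16.3
```

Call:
{"api": "servo_tool", "payload": {"deltas": [{"x": 0.04, "y": -0.14, "z": 0, "wx": 0, "wy": 0, "wz": 0, "claw": 10}, {"x": 0.08, "y": -0.28, "z": 0, "wx": 0, "wy": 0, "wz": 0, "claw": 10}, {"x": 0.12, "y": -0.42, "z": 0, "wx": 0, "wy": 0, "wz": 0, "claw": 10}, {"x": 0.16, "y": -0.56, "z": 0, "wx": 0, "wy": 0, "wz": 0, "claw": 10}, {"x": 0.19, "y": -0.69, "z": 0, "wx": 0, "wy": 0, "wz": 0, "claw": 10}, {"x": 0.21, "y": -0.76, "z": 0, "wx": 0, "wy": 0, "wz": 0, "claw": 10}, {"x": 0.218, "y": -0.784, "z": 0, "wx": 0, "wy": 0, "wz": 0, "claw": 10}, {"x": 0.218, "y": -0.784, "z": 0, "wx": 0, "wy": 0, "wz": 0, "claw": 10}, {"x": 0.218, "y": -0.784, "z": 0, "wx": 0, "wy": 0, "wz": 0, "claw": 10}, {"x": 0.218, "y": -0.784, "z": 0, "wx": 0, "wy": 0, "wz": 0, "claw": 10}]}}

```text
time: 13.37
tool_pos: [594.7, -208.6, 281.5]
ee_rot: [-0.0, 0.986, 0.167, -0.0]
contact_force: [-0.1, 0.4, -1.5]
grip_width: 16.2
```

```bash
python3 - <<'E'
from m import *
s=readout.get_state();print(s['time'],s['tool_pos'],s['contact_force'].round(1))
d=vision.get_image('scene');P=cloud(d);im=d['image'].astype(int)
near=np.hypot(P[...,0]-595,P[...,1]+210)<70
co=near&(P[...,2]>175)&(P[...,2]<215)&(im.min(-1)>110)
q=P[co];print(len(q),circ(q[:,:2]),np.median(q[:,2]))
v,u=np.nonzero(co);e=cv2.fitEllipse(cv2.convexHull(np.stack([u,v],1).astype(np.float32)));print(np.round(e[0],1),atz(d,e[0],195.5).round(1))
b=near&(P[...,2]>58)&(P[...,2]<70);q=P[b];print('block',len(q),cv2.minAreaRect(q[:,:2].astype(np.float32)))
print(proj(d,[595,-210,64]))
save('c11',cv2.resize(d['image'][160:310,155:305],(600,600),interpolation=cv2.INTER_CUBIC))
E
```

```text
13.3667 [ 594.74421359 -208.60214007  281.51671844] [-0.1  0.4 -1.5]
573 [ 592.9 -209.5   37. ] 194.1466824834356
[222.9 233.2] [ 595.9 -214.5  195.5]
block 1023 ((593.0907592773438, -209.3218994140625), (100.95275115966797, 103.56237030029297), 6.668330192565918)
[225.99865109 273.0393168 ]
```

View pics/c11.png

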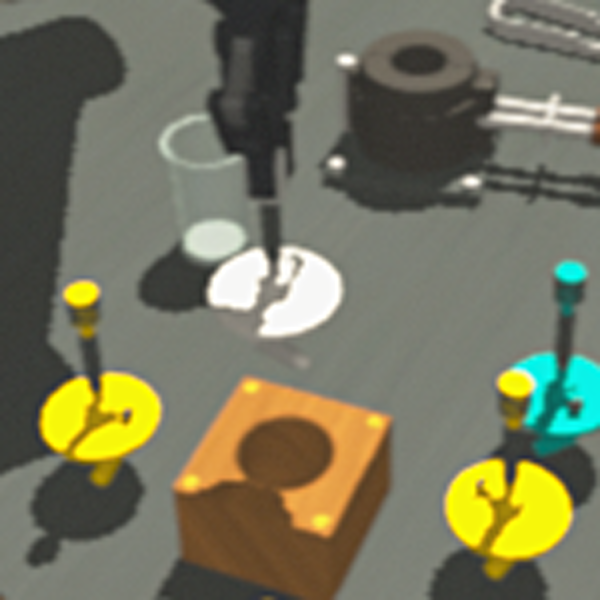

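The well, seen at crop (285,453), matches the projection of (595,-210) to within 0.3 px. The gauge hangs over it. Lowering.

Call:
{"api": "servo_tool", "payload": {"deltas": [{"x": 0, "y": 0, "z": -0.06, "wx": 0, "wy": 0, "wz": 0, "claw": 10}, {"x": 0, "y": 0, "z": -0.14, "wx": 0, "wy": 0, "wz": 0, "claw": 10}, {"x": 0, "y": 0, "z": -0.2, "wx": 0, "wy": 0, "wz": 0, "claw": 10}, {"x": 0, "y": 0, "z": -0.25, "wx": 0, "wy": 0, "wz": 0, "claw": 10}, {"x": 0, "y": 0, "z": -0.29, "wx": 0, "wy": 0, "wz": 0, "claw": 10}, {"x": 0, "y": 0, "z": -0.33, "wx": 0, "wy": 0, "wz": 0, "claw": 10}, {"x": 0, "y": 0, "z": -0.37, "wx": 0, "wy": 0, "wz": 0, "claw": 10}, {"x": 0, "y": 0, "z": -0.4, "wx": 0, "wy": 0, "wz": 0, "claw": 10}, {"x": 0, "y": 0, "z": -0.4, "wx": 0, "wy": 0, "wz": 0, "claw": 10}]}}

```text
time: 14.17
tool_pos: [594.4, -209.6, 179.9]
ee_rot: [-0.001, 0.986, 0.166, -0.001]
contact_force: [-0.3, -0.6, -2.0]
grip_width: 16.1
```

Call:
{"api": "servo_tool", "payload": {"deltas": [{"x": 0, "y": 0, "z": -0.03, "wx": 0, "wy": 0, "wz": 0, "claw": 10}, {"x": 0, "y": 0, "z": -0.06, "wx": 0, "wy": 0, "wz": 0, "claw": 10}, {"x": 0, "y": 0, "z": -0.08, "wx": 0, "wy": 0, "wz": 0, "claw": 10}, {"x": 0, "y": 0, "z": -0.09, "wx": 0, "wy": 0, "wz": 0, "claw": 10}, {"x": 0, "y": 0, "z": -0.09, "wx": 0, "wy": 0, "wz": 0, "claw": 10}]}}

```text
time: 14.58
tool_pos: [594.7, -209.9, 158.4]
ee_rot: [-0.0, 0.986, 0.166, -0.0]
contact_force: [0.4, 0.7, -1.8]
grip_width: 16.2
```

Call:
{"api": "servo_tool", "payload": {"deltas": [{"x": 0, "y": 0, "z": -0.004, "wx": 0, "wy": 0, "wz": 0, "claw": 10}, {"x": 0, "y": 0, "z": -0.007, "wx": 0, "wy": 0, "wz": 0, "claw": 10}, {"x": 0, "y": 0, "z": -0.007, "wx": 0, "wy": 0, "wz": 0, "claw": 10}, {"x": 0, "y": 0, "z": -0.007, "wx": 0, "wy": 0, "wz": 0, "claw": 10}]}}

```text
time: 14.92
tool_pos: [595.0, -210.1, 157.5]
ee_rot: [0.0, 0.986, 0.166, 0.0]
contact_force: [0.2, -0.2, -2.1]
grip_width: 16.1
```

Call:
{"api": "servo_tool", "payload": {"deltas": [{"x": 0, "y": 0, "z": -0.002, "wx": 0, "wy": 0, "wz": 0, "claw": 10}, {"x": 0, "y": 0, "z": -0.003, "wx": 0, "wy": 0, "wz": 0, "claw": 10}, {"x": 0, "y": 0, "z": -0.003, "wx": 0, "wy": 0, "wz": 0, "claw": 10}, {"x": 0, "y": 0, "z": -0.003, "wx": 0, "wy": 0, "wz": 0, "claw": 10}]}}

```text
time: 15.25
tool_pos: [595.0, -210.0, 157.2]
ee_rot: [0.0, 0.986, 0.166, 0.0]
contact_force: [-1.0, 0.7, 4.1]
grip_width: 16.1
```

The collar is seated with about 6 N. Opening gently.

Call:
{"api": "servo_tool", "payload": {"deltas": [{"x": 0, "y": 0, "z": 0, "wx": 0, "wy": 0, "wz": 0, "claw": 17}, {"x": 0, "y": 0, "z": 0, "wx": 0, "wy": 0, "wz": 0, "claw": 20}, {"x": 0, "y": 0, "z": 0, "wx": 0, "wy": 0, "wz": 0, "claw": 24}, {"x": 0, "y": 0, "z": 0, "wx": 0, "wy": 0, "wz": 0, "claw": 30}, {"x": 0, "y": 0, "z": 0, "wx": 0, "wy": 0, "wz": 0, "claw": 40}, {"x": 0, "y": 0, "z": 0, "wx": 0, "wy": 0, "wz": 0, "claw": 50}, {"x": 0, "y": 0, "z": 0, "wx": 0, "wy": 0, "wz": 0, "claw": 50}, {"x": 0, "y": 0, "z": 0, "wx": 0, "wy": 0, "wz": 0, "claw": 50}]}}

```text
time: 15.92
tool_pos: [594.9, -210.1, 156.5]
ee_rot: [-0.0, 0.986, 0.166, -0.0]
contact_force: [-0.2, -0.2, -0.2]
grip_width: 50.0
```

Call:
{"api": "servo_tool", "payload": {"deltas": [{"x": 0, "y": 0, "z": 0.04, "wx": 0, "wy": 0, "wz": 0, "claw": 50}, {"x": 0, "y": 0, "z": 0.1, "wx": 0, "wy": 0, "wz": 0, "claw": 50}, {"x": 0, "y": 0, "z": 0.2, "wx": 0, "wy": 0, "wz": 0, "claw": 50}, {"x": 0, "y": 0, "z": 0.3, "wx": 0, "wy": 0, "wz": 0, "claw": 50}, {"x": 0, "y": 0, "z": 0.4, "wx": 0, "wy": 0, "wz": 0, "claw": 50}, {"x": -0.1, "y": 0.1, "z": 0.48, "wx": 0, "wy": 0, "wz": 0, "claw": 50}, {"x": -0.2, "y": 0.2, "z": 0.52, "wx": 0, "wy": 0, "wz": 0, "claw": 50}, {"x": -0.3, "y": 0.3, "z": 0.52, "wx": 0, "wy": 0, "wz": 0, "claw": 50}, {"x": -0.4, "y": 0.4, "z": 0.52, "wx": 0, "wy": 0, "wz": 0, "claw": 50}, {"x": -0.5, "y": 0.5, "z": 0.52, "wx": 0, "wy": 0, "wz": 0, "claw": 50}, {"x": -0.5, "y": 0.5, "z": 0.52, "wx": 0, "wy": 0, "wz": 0, "claw": 50}]}}

```text
time: 16.83
tool_pos: [466.2, -81.3, 288.1]
ee_rot: [-0.0, 0.986, 0.168, 0.0]
contact_force: [0.8, -0.9, 0.7]
grip_width: 50.2
```

```bash
python3 - <<'E'
from m import *
s=readout.get_state();print(s['time'],s['tool_pos'],s['contact_force'].round(1))
d=vision.get_image('scene');P=cloud(d);im=d['image'].astype(int)
near=np.hypot(P[...,0]-595,P[...,1]+210)<60
kn=near&(P[...,2]>145)&(P[...,2]<185);print('knob',kn.sum(),P[kn].mean(0).round(1),P[kn].max(0).round(1))
co=near&(P[...,2]>60)&(P[...,2]<80)&(im.min(-1)>110)&(np.ptp(im,axis=-1)<30)
q=P[co];print(len(q),circ(q[:,:2]),np.median(q[:,2]))
A=np.c_[q[:,:2]-[595,-210],np.ones(len(q))];print('tilt',np.linalg.lstsq(A,q[:,2],rcond=None)[0].round(3))
save('c12',cv2.resize(d['image'][130:330,150:350],(600,600),interpolation=cv2.INTER_CUBIC))
E
```

```text
16.8333 [466.16768519 -81.28348487 288.05331139] [ 0.8 -0.9  0.7]
knob 89 [ 595.5 -214.8  165. ] [ 603.6 -203.   173.8]
485 [ 593.3 -208.    39.6] 69.64575794334974
tilt [-7.0000e-03 -1.0000e-03  6.9923e+01]
```

View pics/c12.png

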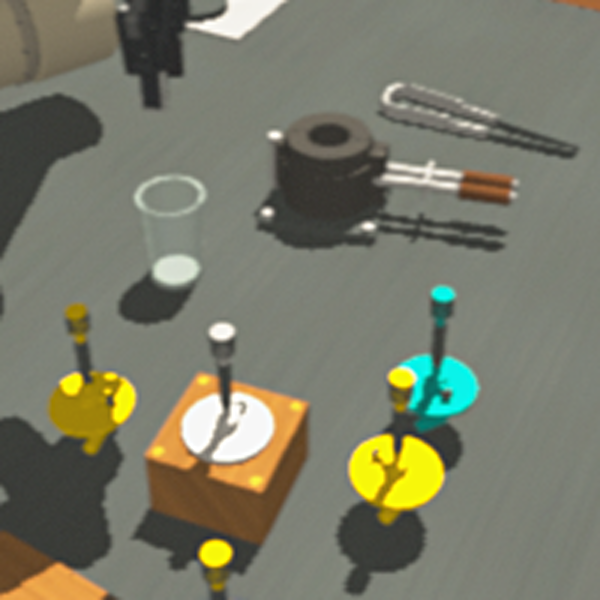

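The gauge is upright on the block at (227,425) with its collar flat (tilt under 0.5°), the arm is clear, and everything else is where it was.

```bash
python3 -c "
from station import job
print(job.sign_off())"
```

```text
the job is handed in; nothing more can be done
None
```

I gauged the mould's bore, stood the gauge back in its block, and handed the job in at about 17 s of the 61 s allowed.

- **Gauging:** I held the collar down with a push of roughly 9–16 N, briefly just over the suggested 15 N. I turned the knob about 72° anticlockwise, then clockwise until the moment rose from 0.10 to 0.27 N m just past the starting angle. I took that rise as the tight stop.
- **Size taken:** After drawing the gauge out, depth readings put the plungers at about 44 mm tip to tip. The nominal bore is 46 mm, and this camera reading is only good to a few millimetres. I did not measure the plungers again once they were in the block.
- **Putting back:** The gauge went down with about 6 N on the block. The last picture shows it upright with the collar flat (top at 69.6 mm against 70 expected, tilt under 0.5°) and the other things in view where they were. Only part of the paddle shows in that picture.
- **Checks that failed or were indirect:**
  - My first two move calls were refused for missing fields and moved nothing.
  - The plunger-tip detector found nothing, so I measured the tips from the depth image.
  - The knob angle was judged only from the moment and the wrist turn.

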